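Close the detector cover and hold the glass cell in the light path

ROBOT

A 7-joint arm with a two-finger parallel gripper is mounted at the origin on the work surface. World frame = base frame: x ahead of the robot, y to its left, z up, the work surface at z = 0. Lengths are in mm, angles in rad, forces in N, time in s.
With the tool pointing down it reaches from about 425 to 1025 mm from the base axis. Payload 9.4 kg.
Tool frame: the origin (TCP) lies midway between the tips of the shut fingers; the grasp point (between the pads) lies 19 mm behind it; z points along the fingers, y is the line along which they close (so a half turn about z gives the same grasp; the last joint's range is limited). The gripper opens to 93 mm and grips with 3 to 60 N. Pads are 15 mm wide; open, the fingers measure 128 mm over their backs; the gripper's body (75 mm by 188 mm) begins 65 mm behind the grasp point.
Start: joints at [-1.344, 0.599, -0.003, 1.599, 0.002, 0.943, -0.08], TCP at [216.887, 691.798, 218.618] pointing down, gripper open.
Joint ranges: [-2.57, 2.57], [-0.35, 1.97], [-1.29, 1.29], [0.11, 2.56], [-1.05, 4.19], [0.11, 1.86], [-2.63, 2.63]. Speed limits (rad/s): [2.22, 2.22, 3.01, 3.01, 3.14, 3.14, 3.14].

INTERFACE

Orientations are given as [roll, pitch, yaw] about the fixed x, y, z axes, in that order (R = Rz(yaw) Ry(pitch) Rx(roll)).
In Python, from station import robot gives the robot as it stands.
- The arm moves only by the shell command python3 -m jog 'ROWS' [OPENING] [FORCE]. ROWS is JSON, a list of rows, each an object with "linear": the shift along the world's x, y, z in cm, a list of three; "twist": the turn, a rotation vector about the world's x, y, z in rad, a list of three. A call has 1 to 20 rows; each row is the pose to reach, as a shift and turn from the pose commanded when the call began; what a row does not reach only later rows make up. A row lasts 1/10 s, in which the tool goes at most 50 mm and 8.59 degrees, less where a joint would pass 70% of its speed; a pose out of reach is approached as far as the arm can. A call with a gripper value outside its range is refused whole. OPENING is the opening, from 0 (shut) to 1 (fully open), set as the call begins (- or left out, the last holds). The fingers move at their own pace and stop on an object; FORCE is the grip in N (left out, the last holds). Time passes only in rows, so rows that repeat a pose let the fingers close. It gives the time, the measured TCP pose, the force and the opening at its end, in the units of the state.
- robot.read_state(): the state, without advancing time (a new reading comes with each control period).
- robot.grab_frame(name): name is "side" or "top" or "wrist"; returns a dict with "img" (420x560x3 uint8, blue, green, red), "mtx" (3x3 intrinsics, pixels), "view" (4x4, takes a point from world to camera coordinates). Camera axes: x right, y up, looking along -z (the intrinsics and any distortion apply to the point x, -y, -z); pixel columns grow to the right and rows downward; lengths in mm; the calibration is good to about 2 mm. A picture is of the moment at which its call begins. There is no depth.
- robot.close_job(): hands the job in, once; it reports no verdict.
The state is a dict: "time": time; "qpos": joint angles; "qd": joint speeds; "tau": joint torques, N m; "ee_pos": TCP position; "orientation": TCP orientation; "contact_force": force on the tool from outside, world axes, zero at the start; "torque": the same for the moment, N m; "finger_gap": opening from 0.0 (shut) to 1.0 (fully open).
Only numpy, scipy, OpenCV 4.12 (cv2) and the standard library are available. Lean on these libraries where they do the work, as an engineer would, in place of code of your own. Each camera call takes 0.05 s, during which the arm holds its last target. There are 200 camera calls.

TASK

On the light bench, first press the detector's tilted cover plate down until it sits level and flush in its recess. Then take the glass cell out of its black stand, gripping it by its two broad frosted sides and never touching the clear end windows, and hold it upright and still in the middle of the gap between lamp and detector, centred on the light path with its windows facing them. Finish while still holding it there, with nothing else carrying it, and leave the other glassware where it stands.

Things in the scene. Friction and masses are not known exactly. Their poses are not given: they have to be found in the camera images.
- bench: Fixed light bench: base 90 x 285 x 15 mm (x, y, z); its y axis is the light's direction. Grey lamp block (70 x 76 mm, 120 mm high) centred 100 mm towards -y, white detector block (80 x 80 mm, rim 111 mm high) 100 mm towards +y. Gap between them 120 mm along y, open above and to both x sides; lens rings on the facing walls, 6 mm proud, mark the light path. Origin: underside centre, on the table.
- beam (a point): Middle of the light path, halfway between lamp and detector, 85 mm above the table; axes parallel to those of the bench (y along the light, z up).
- seat (a point): Centre of the floor of the cover's recess on top of the detector block, 105 mm above the table; axes as the bench. The recess is 68 x 68 mm and 6 mm deep with a 6 mm wide rim. Where the underside centre of the cover belongs.
- cover: Loose dark steel plate 64 x 64 x 6 mm, 90 g, on the detector. Origin: underside centre, z its normal. Its edge towards the lamp (-y) lies in the recess; its +y part is propped 8 mm up by a stiff lift bar (tilt 0.16 rad). Pushing the raised part down with 4 to 7 N sinks the bar, which stays down; the plate is then level, top flush with the rim, 111 mm above the table.
- cover_high (a point): Point on the top face of the cover, 22 mm from its centre towards the raised edge (cover's +y): a good place to press.
- cell: Glass cell (cuvette) with white top, 22 x 40 x 60 mm (its x, y, z), 70 to 140 g. Origin: underside centre, z up. Its broad sides (36 x 60 mm, facing its +x and -x, 22 mm apart) are frosted white, the only ones to grip; its narrow ends (+y and -y, 40 mm apart) are clear windows. Starts upright in the stand, underside 4 mm and top 64 mm above the table.
- cell_mid (a point): Centre of the cell, 30 mm above its underside: the point to put on the light path.
- window_a: Clear window, 20 x 2 x 58 mm, at the cell's +y end, fixed to the cell. Origin: middle of its lower edge.
- window_b: The same window at the cell's -y end.
- stand: Black stand block fixed to the table, 90 x 100 x 14 mm (x, y, z), with a 25.5 x 43.5 mm pocket 10 mm deep in the middle in which the cell stands, cell and stand axes parallel. Origin: centre of its underside.
- beaker: Bystander: empty glass beaker, 66 mm wide, 80 mm high, standing loose on the table. Origin: centre of its underside.
- vial: Bystander: small closed vial, 28 mm wide, 55 mm high, standing loose. Origin: centre of its underside.
- cylinder: Bystander: glass measuring cylinder, tube 26 mm wide, foot 68 mm wide, 160 mm high, standing loose beyond the work. Origin: centre of its underside.
Mind the look-alikes: they are no part of the job. Several things have the shape of the cover; the one meant has the colours described above.

How it is judged (in metres and radians):
On the way, in this order (a step that is already met when the one before it is completed fails the run):
1. the cover plate sits level and flush in its recess (angle between cover's own z axis and vertical below 0.035 rad and z of cover in the frame of seat between -0.0025 and 0.0025 m), for 0.2 s.
2. the cell is gripped and lifted clear of its stand (contact force between the fingers and cell above 0.5 N and contact force between cell and bench below 0.05 N and contact force between cell and stand below 0.05 N and height (world z) of cell above 0.025 m), for 0.2 s.
At the end, for the whole second after the job is handed in: Cell held by the fingers alone, still, its centre on the light path within 6 mm sideways and 12 mm in height and 15 mm of mid-gap; its long axis within 0.14 rad of the light, upright within 0.14 rad; cover level within 0.035 rad and within 2.5 mm of its seated height (all of step 1 and contact force between the fingers and cell above 0.5 N and contact force between cell and bench below 0.05 N and contact force between cell and stand below 0.05 N and x of cell_mid in the frame of beam between -0.006 and 0.006 m and y of cell_mid in the frame of beam between -0.015 and 0.015 m and z of cell_mid in the frame of beam between -0.012 and 0.012 m and angle between the y axis of cell and the y axis of bench, either way round below 0.14 rad and angle between cell's own z axis and vertical below 0.14 rad and linear speed of cell below 0.02 m/s); the arm keeps its last pose, push and grip.
It fails at once if the hand touches a clear window of the cell (contact force between any of the fingers, the arm and window_a above 0.3 N or contact force between any of the fingers, the arm and window_b above 0.3 N).
It fails at once if another piece of glassware is shifted by more than 25 mm or tipped over (distance of any of beaker, vial, cylinder from where it was at the start of the episode above 0.025 m or angle between any of beaker, vial, cylinder's own z axis and vertical above 0.5 rad).
It also fails if it takes over 58 s, if anything falls off the work surface, if the arm or the gripper's body presses on something with over 40 N, if the wrist force passes 120 N, or if a joint passes its speed limit or range.

## Working session

There is one attempt and no reset: what is moved stays moved. The work goes in short steps, Python scripts to look and compute and a shell command to move; the robot and the scene stay as the last step left them, time stands still between calls to the robot, and variables do not carry over. Pictures are saved under pics/ and viewed, on a budget of 10 in all, crops included, one or two more only if the job needs it, and the job is handed in when it is done.

```bash
mkdir -p pics; ls
cat > h.py <<'E'
import numpy as np, cv2, json
from station import robot
def grab(n,tag):
    f=robot.grab_frame(n); cv2.imwrite(f'pics/{tag}.png',f['img'])
    np.savez(f'pics/{tag}.npz',img=f['img'],mtx=f['mtx'],view=f['view']); return f
def load(tag): return np.load(f'pics/{tag}.npz')
def ray(f,u,v):
    d=np.linalg.inv(f['mtx'])@[u,v,1]; d=d*[1,-1,-1]; V=np.array(f['view']); R=V[:3,:3]
    return -R.T@V[:3,3], R.T@d
def onz(f,u,v,z):
    o,d=ray(f,u,v); return o+d*(z-o[2])/d[2]
def proj(f,p):
    V=np.array(f['view']); c=V[:3,:3]@p+V[:3,3]; q=f['mtx']@(c*[1,-1,-1]); return q[:2]/q[2]
def two(f,a,g,b):
    o1,d1=ray(f,*a);o2,d2=ray(g,*b); t=np.linalg.lstsq(np.c_[d1,-d2],o2-o1,rcond=None)[0]
    return (o1+d1*t[0]+o2+d2*t[1])/2, np.linalg.norm(o1+d1*t[0]-o2-d2*t[1])
E
python3 - <<'E'
from h import *
a=grab('top','top0');b=grab('side','side0')
for f in(a,b): print(ray(f,280,210), f.keys())
print(robot.read_state())
E
```

```text
pics
(array([ 490.24324366,   84.92113634, 1444.10144987]), array([ 0.05711387, -0.01577196, -0.99826231])) dict_keys(['img', 'mtx', 'view'])
(array([ 176.61922631, -680.18236877,  630.08095525]), array([ 0.4118475 ,  0.74133714, -0.53013124])) dict_keys(['img', 'mtx', 'view'])
{'time': 0.1, 'qpos': array([-1.34372207,  0.60000055, -0.00256403,  1.6000649 ,  0.00179738,
        0.94291418, -0.07981456]), 'qd': array([ 2.26987060e-04, -1.73319690e-03, -3.38115576e-04, -2.04361151e-03,
        1.16015280e-03,  8.56800297e-04,  8.53606876e-05]), 'tau': array([ 4.33407782e-03, -7.66555381e+01,  1.50156654e+00, -2.52938193e+01,
       -5.24298032e-02,  1.35314694e-02,  3.95166114e-05]), 'ee_pos': array([216.7313847 , 691.37539141, 217.87286545]), 'orientation': array([-3.14021280e+00,  1.15735969e-04,  2.83787795e+00]), 'contact_force': array([-0.07373314, -0.16773648,  0.69064266]), 'torque': array([-0.05169122, -0.00389545, -0.03377985]), 'finger_gap': 1.0003639697258395}
```

View pics/top0.png

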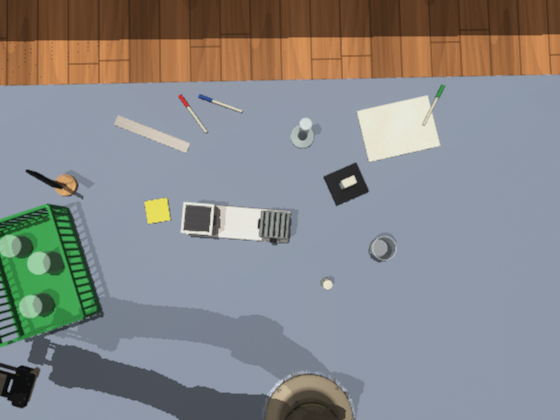

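View pics/side0.png

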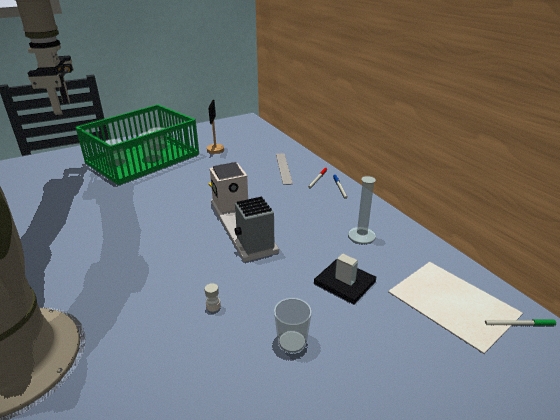

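Top view: the white detector with a dark plate is at (198,218), the ribbed grey lamp at (275,224), the black stand with the white-topped cell at (346,184), the cylinder at (303,133), the beaker at (382,249) and the vial at (328,285). Cover candidates are the dark plate at (198,218), the yellow square at (158,211) and the lamp top at (275,224). Only the first is dark, square and on the white detector, so I'll confirm it in a crop while measuring.

Run:
```python
from h import *
f=load('top0'); im=f['img']; hsv=cv2.cvtColor(im,cv2.COLOR_BGR2HSV)
def rect(mask,roi,z,name):
    x0,y0,x1,y1=roi; m=np.zeros(mask.shape,np.uint8); m[y0:y1,x0:x1]=mask[y0:y1,x0:x1]*255
    c=max(cv2.findContours(m,cv2.RETR_EXTERNAL,cv2.CHAIN_APPROX_NONE)[0],key=cv2.contourArea)
    r=cv2.minAreaRect(c); P=np.array([onz(f,u,v,z) for u,v in cv2.boxPoints(r)])
    e=P[1]-P[0]; g=P[2]-P[1]
    print(name,np.round(r[0],1),'ctr',P.mean(0).round(1),'sides',np.linalg.norm(e).round(1),np.linalg.norm(g).round(1),'ang',np.degrees(np.arctan2(e[1],e[0])).round(1),np.degrees(np.arctan2(g[1],g[0])).round(1))
V=hsv[...,2];S=hsv[...,1]
rect(V<70,(320,160,372,208),14,'stand')
rect((V>140)&(S<70),(335,172,362,194),64,'cell')
rect(V<80,(180,200,217,236),111,'cover')
rect((V>150)&(S<60),(175,195,260,245),111,'white')
rect((V>60)&(S<60),(258,200,300,250),120,'lamp')
s=load('side0')['img']
a=cv2.resize(im[190:255,170:305],(540,260),interpolation=2); b=cv2.resize(s[150:270,190:290],(400,480),interpolation=2)
c=cv2.resize(im[160:215,315:380],(390,330),interpolation=2)
o=np.zeros((600,800,3),np.uint8); o[:208,:432]=cv2.resize(a,(432,208)); o[210:540,:390]=c;o[:432,436:796]=cv2.resize(b,(360,432))
cv2.imwrite('pics/crop1.png',o)
for n,u,v,z in(('beaker',383,249,0),('vial',328,285,55),('cyl',303,137,0)): print(n,onz(f,u,v,z).round())
```

```text
stand [345.9 183.8] ctr [ 641.2 -124.3   14. ] sides 99.7 88.8 ang -67.4 -158.0
cell [348.4 181.5] ctr [ 642.  -124.2   64. ] sides 40.5 22.4 ang -68.2 -158.7
cover [197.1 218.4] ctr [550.2 279.2 111. ] sides 59.5 62.8 ang -6.0 -96.6
white [217.  219.5] ctr [546.1 227.5 111. ] sides 217.8 127.3 ang -91.4 178.7
lamp [278.5 224.5] ctr [528.8  68.8 120. ] sides 126.3 106.0 ang -1.3 -91.4
beaker [ 456. -225.    0.]
vial [364. -61.  55.]
cyl [779.  -9.   0.]
```

View pics/crop1.png

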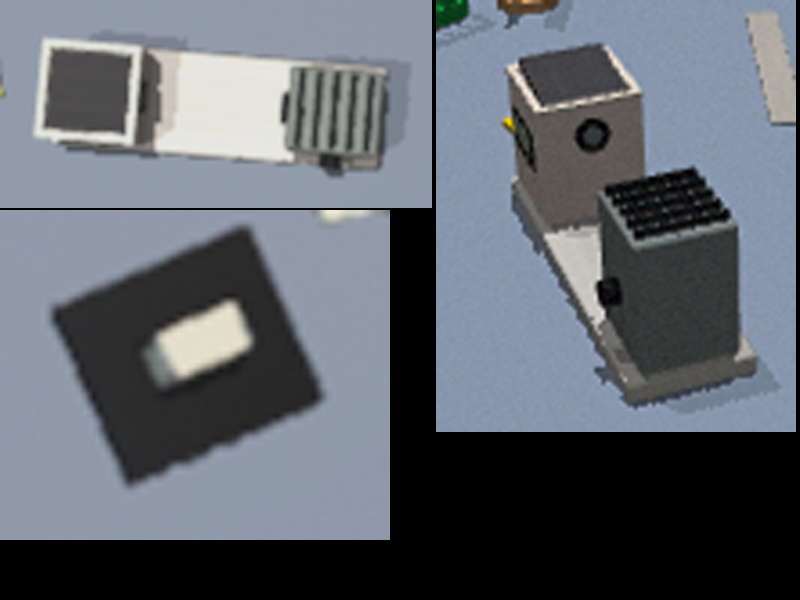

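The crop confirms the cover: the dark grey plate inside the white rim on the detector, slightly foreshortened by its tilt. I'll lift clear of the green basket, travel to above the raised part with the fingers shut, and turn towards the bench axis.

```bash
python3 -m jog '[{"linear":[0,0,5],"twist":[0,0,0]},{"linear":[0,0,9],"twist":[0,0,0]},{"linear":[8,-9,9],"twist":[0,0,-0.3]},{"linear":[16,-19,9],"twist":[0,0,-0.6]},{"linear":[24,-28,9],"twist":[0,0,-0.9]},{"linear":[29,-34,9],"twist":[0,0,-1.3]},{"linear":[29,-34,9],"twist":[0,0,-1.3]},{"linear":[29,-34,9],"twist":[0,0,-1.3]},{"linear":[29,-34,9],"twist":[0,0,-1.3]},{"linear":[29,-34,9],"twist":[0,0,-1.3]},{"linear":[29,-34,9],"twist":[0,0,-1.3]},{"linear":[29,-34,9],"twist":[0,0,-1.3]}]' 0
python3 - <<'E'
from h import *
f=grab('wrist','w1'); t=grab('top','top1'); s=robot.read_state(); print(s['ee_pos'],s['orientation'],s['contact_force'],s['time'])
E
```

```text
time: 1.3
ee_pos: [511.3, 345.0, 309.0]
orientation: [3.139, 0.003, 1.525]
contact_force: [-0.5, 0.1, 0.5]
finger_gap: 0.028
[507.35158963 350.81130499 308.39340659] [-3.14124411e+00  3.74900780e-04  1.53599883e+00] [-0.66421163  0.25722299 -0.07235086] 1.4
```

View pics/w1.png

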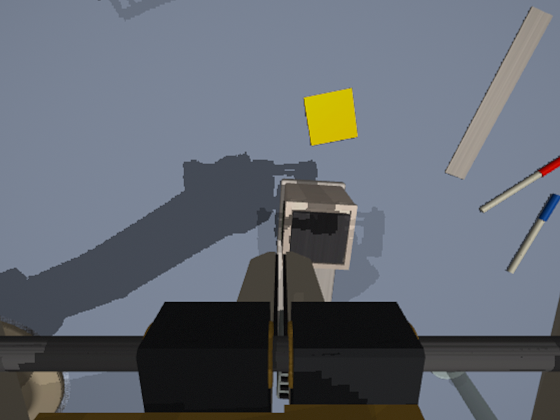

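The wrist view shows the detector rim at about (283–356, 205–268) with the dark plate inside it. I'll combine this with the rim corners from the top view.

Run:
```python
from h import *
f=load('top0'); k=3.2
P=np.array([onz(f,170+u/k,190+v/k,111) for u,v in((43,38),(145,46),(137,145),(35,135))])
print('rim',P.round(0).tolist(),P.mean(0).round(1))
L=np.array([onz(f,170+u/k,190+v/k,120) for u,v in((295,65),(387,68),(383,156),(287,155))])
print('lamp',L.round(0).tolist(),L.mean(0).round(1))
w=load('w1')
for p in((288,205),(356,206),(351,268),(320,237)): print(onz(w,*p,111).round(1))
# base outline: bright/grey base vs table by saturation
hsv=cv2.cvtColor(f['img'],cv2.COLOR_BGR2HSV); m=((hsv[...,1]<50)&(hsv[...,2]>170)).astype(np.uint8)*255
m[:,:222]=0;m[:,256:]=0;m[:195]=0;m[250:]=0
r=[(c,np.where(m[:,c])[0].min(),np.where(m[:,c])[0].max()) for c in range(226,256,4)]
print([( [round(x,1) for x in onz(f,c,a-.5,15)[:2]],[round(x,1) for x in onz(f,c,b+.5,15)[:2]]) for c,a,b in r])
```

```text
rim [[594.0, 314.0, 111.0], [585.0, 231.0, 111.0], [505.0, 239.0, 111.0], [515.0, 321.0, 111.0]] [549.9 276.4 111. ]
lamp [[566.0, 110.0, 120.0], [562.0, 36.0, 120.0], [491.0, 41.0, 120.0], [494.0, 118.0, 120.0]] [528.4  76.2 120. ]
[520.2 319.9 111. ]
[595.9 315.2 111. ]
[591.7 238.5 111. ]
[555.4 279.8 111. ]
[([np.float64(588.3), np.float64(212.3)], [np.float64(466.2), np.float64(214.7)]), ([np.float64(588.0), np.float64(201.2)], [np.float64(485.2), np.float64(203.2)]), ([np.float64(587.7), np.float64(190.1)], [np.float64(465.6), np.float64(192.6)]), ([np.float64(584.7), np.float64(179.0)], [np.float64(468.0), np.float64(181.4)]), ([np.float64(584.4), np.float64(167.9)], [np.float64(495.4), np.float64(169.8)]), ([np.float64(584.1), np.float64(156.8)], [np.float64(467.5), np.float64(159.3)]), ([np.float64(581.0), np.float64(145.7)], [np.float64(492.1), np.float64(147.7)]), ([np.float64(580.8), np.float64(134.6)], [np.float64(489.0), np.float64(136.7)])]
```

```bash
python3 -m jog '[{"linear":[2.5,-3,-4],"twist":[0,0,0]},{"linear":[4.5,-5.3,-8],"twist":[0,0,0]},{"linear":[4.5,-5.3,-12],"twist":[0,0,0]},{"linear":[4.5,-5.3,-15],"twist":[0,0,0]},{"linear":[4.5,-5.3,-17.5],"twist":[0,0,0]},{"linear":[4.5,-5.3,-17.5],"twist":[0,0,0]},{"linear":[4.5,-5.3,-17.5],"twist":[0,0,0]},{"linear":[4.5,-5.3,-17.5],"twist":[0,0,0]},{"linear":[4.5,-5.3,-17.5],"twist":[0,0,0]}]' 0
```

```text
time: 2.3
ee_pos: [552.4, 299.6, 135.2]
orientation: [3.14, -0.002, 1.539]
contact_force: [-0.5, 0.1, 0.4]
finger_gap: 0.007
```

```bash
python3 -m jog '[{"linear":[0,0,-0.5],"twist":[0,0,0]},{"linear":[0,0,-1],"twist":[0,0,0]},{"linear":[0,0,-1.3],"twist":[0,0,0]},{"linear":[0,0,-1.6],"twist":[0,0,0]},{"linear":[0,0,-1.8],"twist":[0,0,0]},{"linear":[0,0,-1.8],"twist":[0,0,0]}]' 0
python3 -m jog '[{"linear":[0,0,-0.2],"twist":[0,0,0]},{"linear":[0,0,-0.4],"twist":[0,0,0]},{"linear":[0,0,-0.4],"twist":[0,0,0]}]' 0
```

```text
time: 2.9
ee_pos: [551.8, 299.0, 115.4]
orientation: [-3.141, 0.0, 1.538]
contact_force: [0.8, -0.3, 0.9]
finger_gap: 0.003
time: 3.2
ee_pos: [551.9, 298.8, 111.4]
orientation: [3.142, 0.0, 1.538]
contact_force: [1.1, 0.3, 2.2]
finger_gap: 0.003
```

```bash
python3 -m jog '[{"linear":[0,0,-0.2],"twist":[0,0,0]},{"linear":[0,0,-0.2],"twist":[0,0,0]},{"linear":[0,0,-0.2],"twist":[0,0,0]}]' 0
python3 -m jog '[{"linear":[0,0,-0.2],"twist":[0,0,0]},{"linear":[0,0,-0.2],"twist":[0,0,0]},{"linear":[0,0,-0.2],"twist":[0,0,0]}]' 0
```

```text
time: 3.5
ee_pos: [552.0, 298.8, 111.3]
orientation: [3.141, -0.001, 1.538]
contact_force: [-5.4, -0.6, 20.2]
finger_gap: 0.006
time: 3.8
ee_pos: [552.0, 298.8, 111.2]
orientation: [3.141, -0.002, 1.537]
contact_force: [-10.7, -2.3, 39.7]
finger_gap: 0.006
```

The plate bottomed out hard at 111.2 mm, which is flush. Next I'll lift, open and go above the cell.

```bash
python3 -m jog '[{"linear":[0,0,4],"twist":[0,0,0]},{"linear":[0,0,9],"twist":[0,0,0]},{"linear":[0,-2,14],"twist":[0,0,0]},{"linear":[1,-6,16],"twist":[0,0,0.1]},{"linear":[2,-10,16],"twist":[0,0,0.2]},{"linear":[3,-14,16],"twist":[0,0,0.3]},{"linear":[4,-18,16],"twist":[0,0,0.4]},{"linear":[5,-22,16],"twist":[0,0,0.42]},{"linear":[6,-27,16],"twist":[0,0,0.42]},{"linear":[7,-32,16],"twist":[0,0,0.42]},{"linear":[8,-37,16],"twist":[0,0,0.42]},{"linear":[9,-42.3,13],"twist":[0,0,0.42]},{"linear":[9,-42.3,10],"twist":[0,0,0.42]},{"linear":[9,-42.3,10],"twist":[0,0,0.42]},{"linear":[9,-42.3,10],"twist":[0,0,0.42]},{"linear":[9,-42.3,10],"twist":[0,0,0.42]},{"linear":[9,-42.3,10],"twist":[0,0,0.42]}]' 0.8
python3 - <<'E'
from h import *
w=grab('wrist','w2'); t=grab('top','top2'); s=grab('side','side2')
a=cv2.resize(t['img'][190:255,170:305],(405,195),interpolation=2);b=cv2.resize(s['img'][150:270,190:290],(350,420),interpolation=2)
o=np.zeros((420,760,3),np.uint8);o[:195,:405]=a;o[:,408:758]=b
o[200:420,:293]=cv2.resize(w['img'],(293,220)); cv2.imwrite('pics/c2.png',o)
E
```

```text
time: 5.5
ee_pos: [642.7, -122.8, 209.1]
orientation: [3.14, 0.001, 1.96]
contact_force: [0.1, 0.7, 0.5]
finger_gap: 0.801
```

View pics/w2.png

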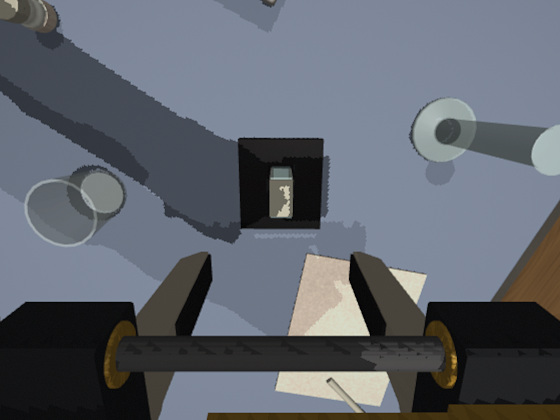

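View pics/c2.png

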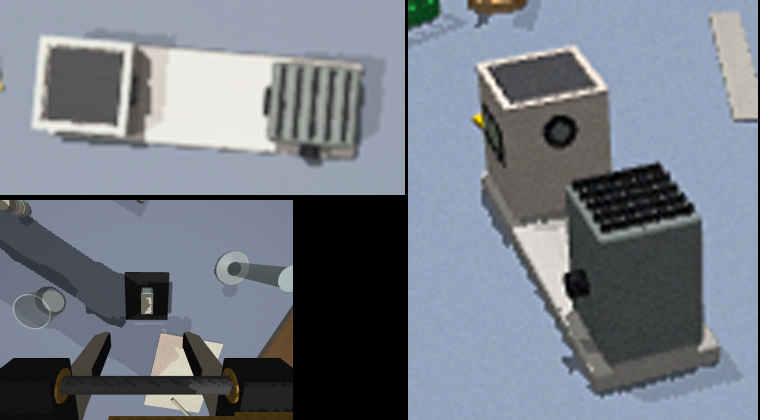

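The wrist view shows the cell top at about (270–292, 178–219) on the stand (239–323, 138–228), axes aligned with the hand. The plate now sits level inside the rim. I'll measure the cell in this view, and the plate area in the top view before and after.

Run:
```python
from h import *
w=load('w2'); 
P=np.array([onz(w,*p,64)[:2] for p in((270,178),(292,178),(292,219),(270,219))]); print('cell',P.round(1).tolist(),P.mean(0).round(1))
m=(cv2.cvtColor(w['img'],cv2.COLOR_BGR2GRAY)<45).astype(np.uint8)*255; m[:,:225]=0;m[:,335:]=0;m[:125]=0;m[235:]=0
S=np.array([onz(w,*p,14)[:2] for p in((239,138),(323,138),(321,229),(241,229))]); print('stand',S.round(1).tolist(),S.mean(0).round(1))
for a,b in((0,1),(3,2)):
  print([np.degrees(np.arctan2(*(Q[b]-Q[a])[::-1])).round(1) for Q in(P,S)])
print([np.degrees(np.arctan2(*(S[a]-S[b])[::-1])).round(1) for a,b in((0,3),(1,2))])
for n in('top0','top2'):
  f=load(n);V=cv2.cvtColor(f['img'],cv2.COLOR_BGR2HSV)[...,2]; r=(V[200:236,180:214]<80).astype(np.uint8)
  n_,l,st,c=cv2.connectedComponentsWithStats(r); print(n,st[1:][st[1:,4]>20].tolist())
s=robot.read_state();print(s['ee_pos'],s['orientation'])
```

```text
cell [[628.4, -109.8], [647.3, -102.1], [663.0, -139.2], [643.3, -147.2]] [ 645.5 -124.6]
stand [[585.6, -93.2], [666.5, -60.0], [706.4, -153.1], [622.6, -187.3]] [ 645.3 -123.4]
[np.float64(22.3), np.float64(22.3)]
[np.float64(22.2), np.float64(22.2)]
[np.float64(111.5), np.float64(113.2)]
top0 [[4, 7, 27, 24, 507]]
top2 []
[ 642.33302728 -123.28685584  208.68418603] [3.14015489e+00 5.52235078e-04 1.95925058e+00]
```

```bash
python3 -m jog '[{"linear":[0.15,-0.1,-4],"twist":[0,0,0]},{"linear":[0.15,-0.1,-8],"twist":[0,0,0]},{"linear":[0.15,-0.1,-12],"twist":[0,0,0]},{"linear":[0.15,-0.1,-15],"twist":[0,0,0]},{"linear":[0.15,-0.1,-17],"twist":[0,0,0]},{"linear":[0.15,-0.1,-18],"twist":[0,0,0]},{"linear":[0.15,-0.1,-18],"twist":[0,0,0]},{"linear":[0.15,-0.1,-18],"twist":[0,0,0]},{"linear":[0.15,-0.1,-18],"twist":[0,0,0]}]' 0.8 15
python3 -m jog '[{"linear":[0,0,0],"twist":[0,0,0]},{"linear":[0,0,0],"twist":[0,0,0]},{"linear":[0,0,0],"twist":[0,0,0]},{"linear":[0,0,0],"twist":[0,0,0]},{"linear":[0,0,0],"twist":[0,0,0]},{"linear":[0,0,0],"twist":[0,0,0]},{"linear":[0,0,0],"twist":[0,0,0]},{"linear":[0,0,0],"twist":[0,0,0]}]' 0 15
```

```text
time: 6.55
ee_pos: [644.3, -125.3, 29.1]
orientation: [3.14, 0.001, 1.958]
contact_force: [0.2, 0.1, -0.2]
finger_gap: 0.799
time: 7.35
ee_pos: [643.4, -125.2, 27.6]
orientation: [-3.142, 0.0, 1.958]
contact_force: [0.6, 0.6, -0.4]
finger_gap: 0.234
```

```bash
python3 -m jog '[{"linear":[0,0,1],"twist":[0,0,0]},{"linear":[0,0,2.5],"twist":[0,0,0]},{"linear":[0,0,4.5],"twist":[0,0,0]},{"linear":[0,0,7],"twist":[0,0,0]},{"linear":[0,0,10],"twist":[0,0,0]},{"linear":[0,0,13],"twist":[0,0,0]},{"linear":[0,0,16],"twist":[0,0,0]},{"linear":[0,0,18],"twist":[0,0,0]},{"linear":[0,0,18],"twist":[0,0,0]},{"linear":[0,0,18],"twist":[0,0,0]}]'
python3 -m jog '[{"linear":[-1,2,0],"twist":[0,0,-0.06]},{"linear":[-2,5,0],"twist":[0,0,-0.12]},{"linear":[-3,8,0],"twist":[0,0,-0.18]},{"linear":[-4,11,0],"twist":[0,0,-0.24]},{"linear":[-5,14,0],"twist":[0,0,-0.3]},{"linear":[-6,17,0],"twist":[0,0,-0.36]},{"linear":[-7,20,0],"twist":[0,0,-0.42]},{"linear":[-8,23,0],"twist":[0,0,-0.48]},{"linear":[-9,26,0],"twist":[0,0,-0.48]},{"linear":[-10,28.5,0],"twist":[0,0,-0.48]},{"linear":[-10.4,30.2,0],"twist":[0,0,-0.48]},{"linear":[-10.4,30.2,0],"twist":[0,0,-0.48]},{"linear":[-10.4,30.2,0],"twist":[0,0,-0.48]},{"linear":[-10.4,30.2,0],"twist":[0,0,-0.48]}]'
python3 - <<'E'
from h import *
w=grab('wrist','w3'); grab('top','top3'); grab('side','side3'); s=robot.read_state();print(s['ee_pos'],s['orientation'],s['finger_gap'],s['contact_force'])
E
```

```text
time: 8.35
ee_pos: [643.3, -125.1, 208.5]
orientation: [3.14, 0.0, 1.958]
contact_force: [1.0, 0.8, -1.6]
finger_gap: 0.233
time: 9.75
ee_pos: [539.5, 175.3, 207.3]
orientation: [-3.141, 0.001, 1.476]
contact_force: [-0.5, -0.0, -0.4]
finger_gap: 0.238
[539.66493921 175.54564993 207.56546649] [3.14157201e+00 4.26881678e-04 1.47596399e+00] 0.23506875224610055 [-1.3156708   0.3885543  -2.00207007]
```

View pics/w3.png

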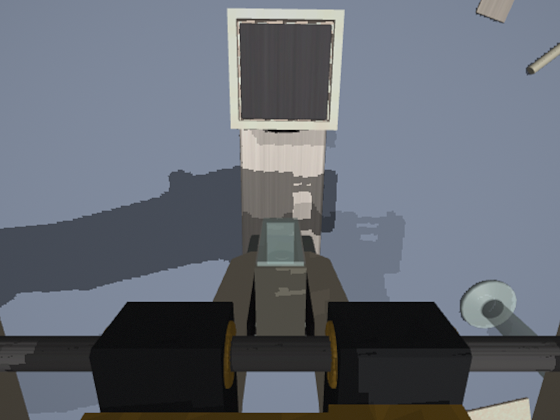

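The wrist view shows the cell held between the pads at about (257–303, 222–264), the flush plate inside the rim corners (228,10), (343,10), (337,129), (231,129), and the bench base below. I'll refine the beam position from these.

Run:
```python
from h import *
w=load('w3'); s=robot.read_state()['ee_pos']
P=np.array([onz(w,*p,111)[:2] for p in((228,10),(343,10),(337,129),(231,129))]); c=P.mean(0); print(P.round(1).tolist(),c.round(1))
for Q in(P,):
  for a,b in((0,1),(3,2),(3,0),(2,1)): d=Q[b]-Q[a]; print(np.linalg.norm(d).round(1),np.degrees(np.arctan2(d[1],d[0])).round(1))
print('base edges', [onz(w,u,v,15)[:2].round(1).tolist() for u,v in((242,150),(325,150),(243,210),(322,210))])
for yaw in(-4.5,-5.5,-6.2):
  y=np.radians(yaw); print(yaw, (c-100*np.array([-np.sin(y),np.cos(y)])).round(1))
print('cell top edge',[onz(w,u,264,s[2]+36)[:2].round(1).tolist() for u in(257,303)],'underside',[onz(w,u,222,s[2]-24)[:2].round(1).tolist() for u in(265,299)])
o=w['img'][205:285,230:330]; cv2.imwrite('pics/z3.png',np.hstack([cv2.resize(o,(500,400),interpolation=2)]))
```

```text
[[518.6, 322.6], [596.4, 315.2], [588.9, 236.7], [509.8, 244.2]] [553.4 279.7]
78.1 -5.4
79.5 -5.4
78.9 83.6
78.9 84.5
base edges [[504.1, 216.2], [590.3, 208.0], [496.8, 150.9], [583.5, 142.7]]
-4.5 [545.6 180. ]
-5.5 [543.8 180.2]
-6.2 [542.6 180.3]
cell top edge [[532.6, 196.5], [551.7, 194.7]] underside [[533.0, 193.7], [553.0, 191.8]]
```

View pics/z3.png

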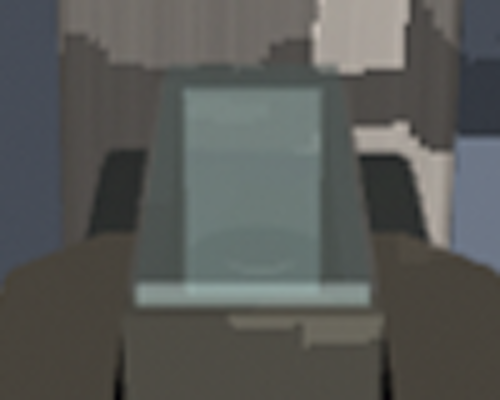

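```bash
python3 -m jog '[{"linear":[0.25,0.3,0],"twist":[0,0,0]},{"linear":[0.25,0.3,-2],"twist":[0,0,0]},{"linear":[0.25,0.3,-4],"twist":[0,0,0]},{"linear":[0.25,0.3,-6],"twist":[0,0,0]},{"linear":[0.25,0.3,-8],"twist":[0,0,0]},{"linear":[0.25,0.3,-10],"twist":[0,0,0]},{"linear":[0.25,0.3,-11.5],"twist":[0,0,0]},{"linear":[0.25,0.3,-12.5],"twist":[0,0,0]},{"linear":[0.25,0.3,-12.9],"twist":[0,0,0]},{"linear":[0.25,0.3,-12.9],"twist":[0,0,0]},{"linear":[0.25,0.3,-12.9],"twist":[0,0,0]},{"linear":[0.25,0.3,-12.9],"twist":[0,0,0]}]'
python3 - <<'E'
from h import *
w=grab('wrist','w4'); d=grab('side','side4'); s=robot.read_state();print(s['ee_pos'],s['orientation'],s['finger_gap'],s['contact_force'])
o=np.zeros((420,800,3),np.uint8);o[:,:440]=cv2.resize(w['img'][:400,110:530],(440,420),interpolation=2);o[:,442:792]=cv2.resize(d['img'][130:270,190:307],(350,420),interpolation=2); cv2.imwrite('pics/c4.png',o)
E
```

```text
time: 11.1
ee_pos: [542.3, 180.0, 79.3]
orientation: [3.141, -0.001, 1.478]
contact_force: [0.2, 0.4, -1.8]
finger_gap: 0.237
[542.18691302 179.96782469  79.20704367] [ 3.14071742e+00 -4.77778351e-04  1.47792938e+00] 0.23450557935618882 [ 0.6015964  -1.26701718 -1.67055382]
```

View pics/c4.png

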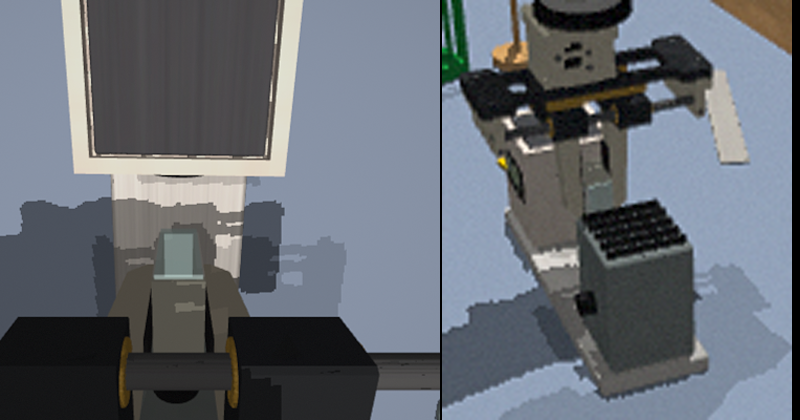

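The crop shows the detector's front rim edge at (74–286, 175), its lens ring at (177,175) and the cell's near top edge at (153–206, 277), almost the same height. That gives a good relative check.

Run:
```python
from h import *
w=load('w4'); g=lambda x,y,z: onz(w,110+x/1.0476,y/1.05,z)[:2]
a,b=g(74,174,111),g(286,176,111); r=g(177,174,97); c,d=g(153,277,115.6),g(206,277,115.6)
m=(a+b)/2; e=b-a; print('edge',a,b,np.linalg.norm(e),np.degrees(np.arctan2(e[1],e[0])))
k=(c+d)/2; print('cell top edge',c,d,np.linalg.norm(d-c),np.degrees(np.arctan2(*(d-c)[::-1])))
for yaw in(-5,-6):
  t=np.radians(yaw); X=np.array([np.cos(t),np.sin(t)]);Y=np.array([-np.sin(t),np.cos(t)])
  print(yaw,'cell-beam x',(k-m)@X,'ring x',(k-r)@X,'y',(k-20*Y-(m-60*Y))@Y, 'beam', m-60*Y)
```

```text
edge [509.47331125 244.28526715] [589.21933284 236.08330031] 80.16670268769383 -5.872286241880837
cell top edge [534.86424527 201.18804812] [555.95840097 199.2136823 ] 21.186352328508136 -5.347178464008226
-5 cell-beam x -0.4352405225224439 ring x 0.792030572373209 y -0.17422729233389517 beam [544.11697748 180.41260184]
-6 cell-beam x 0.2659627097268906 ring x 1.456293099716988 y -0.1757045574260915 beam [543.07461425 180.51297   ]
```

Cell to beam is within about 1 mm in x and y, height about 85.6 mm, and yaw within 0.01 rad. I'll hand it in.

```bash
python3 -m jog '[{"linear":[0,0,0],"twist":[0,0,0]},{"linear":[0,0,0],"twist":[0,0,0]},{"linear":[0,0,0],"twist":[0,0,0]}]'; python3 -c "
from station import robot
print(robot.close_job())"
```

```text
time: 11.5
ee_pos: [541.9, 179.9, 78.7]
orientation: [3.141, -0.0, 1.478]
contact_force: [-0.1, -0.6, -0.4]
finger_gap: 0.233
the job is handed in; nothing more can be done
None
```

I pressed the cover plate flush, then took the cell out of its stand by the frosted sides with a 15 N grip. I handed the job in at 11.5 s with the cell held in the middle of the gap; no verdict came back.

- **Cover:** the press stopped hard at 111.2 mm, against 111 mm for flush. That push reached about 40 N on the fingertips, well over the 4–7 N needed, because the plate was already down by then. The pictures afterwards show the plate sitting in its rim.
- **Cell position:** the last wrist view puts it about 1 mm from the light path sideways and under 1 mm from mid-gap. Its height is about 85 mm, worked out from the tool height. Yaw is within about 0.01 rad of the bench, and the tool is vertical.
- **Grip:** the opening reads about 22 mm, the cell's width. In the pictures the pads are on the frosted sides and away from the windows.
- **Disagreement:** the top and wrist cameras differed by about 3–4 mm on positions. I trusted the final wrist view, where cell and detector rim are at nearly the same height and the rim measured 80.2 mm against its true 80 mm.
- **Not checked:** I did not measure the beaker, vial and cylinder again at the end. The planned path stayed clear of them, and no unexpected contact force showed up.

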